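# Set the end stop to the bearing and run its wing nut down

## Task

Set the bearing nest beside the conveyor to this bearing: push the sliding stop along until the bearing sits snug between the stop's jaw and the fixed end block, with no gap on either side. Then run the loose wing nut down clockwise, stroke after stroke of the fingertips against its wings, until it is fully seated and will turn no further. Only push: do not pinch, straddle or lift anything, and leave the other things lying about undisturbed.

Things in the scene. Friction and masses are not known exactly. Their poses are not given: they have to be found in the camera images.
- nest: Fixed nest on the near side of a small belt conveyor. Sizes in mm. Origin on the axis of the wing nut's stud at table height; z up, y along the stop's travel towards the end block, x away from the robot; turned up to 0.4 rad. Aluminium base plate 15 high, x -95..38, y -125..190, with two guide strips along y at x 28 and -28, 10 wide, tops 21 above the table.
- wall_top (a point): Near upper edge of the conveyor's side profile opposite the stud: a wall 50 high whose face is at nest x 38, along the whole nest. The wings sweep past it with 5 to spare, so a finger cannot pass round the wing nut there; the near side (x below 0) is open. Belt top 45 high. A photo-eye on the profile at nest x 43..73, y 179..201 reaches 74 high.
- end_face (a point): Middle of the flat face of the fixed steel end block (72 wide, top 55 above the table) at x 0, y 160 of the nest, 35 above the table; the face looks to nest -y. Axes as the nest.
- stop (a joint): Travel of the sliding stop in m: 0 fully back, 0.046 at most, grows towards the end block (nest +y); it starts between 0 and 0.014 and the bearing is snug at about 0.040. Slides with about 2.5 N friction, and pushes the bearing ahead of it (some 2 to 5 N more).
- jaw_face (a point): Middle of the front face of the stop's upright steel jaw, 35 above the table; the face looks to nest +y. The jaw is 56 wide, 8 thick (its back face is 8 behind this point), top 52 above the table. Moves with the stop. Axes as the nest.
- jaw_top (a point): Middle of the jaw's upper edge, 52 above the table. Axes as the nest.
- tab_top (a point): Middle of the upper edge of the upright push tab at the tail of the stop: 40 wide (nest x), 5 thick (nest y), top 45 above the table, foot 21 above the table on the flat slide; lies 150.5 behind jaw_face. Its rear side is open for a fingertip to push it towards nest +y. Axes as the nest.
- wing_nut (a joint): Turn of the steel wing nut in rad, growing clockwise seen from above (tightening). Starts between 0 and 3.0; at 10.0 it is hard down on its washer and stops. Turns freely with about 0.02 N m friction, stays where it is left, and sinks 1.75 mm a turn.
- nut_axis (a point): On the wing nut's axis, level with its wing tops: 56 above the table when seated, up to 59 when loose. Turns with the nut: its x axis points along one wing, the other is opposite. Hub diameter 23, 14 high; fixed stud diameter 12, top 46 above the table. Each wing is a round tab 5 thick, 23 in diameter, 9.5 to 32.5 from the axis, from the nut's top down.
- wing_tip (a point): Outermost point of one wing, 32.5 from the axis and 11.5 below the top of the wings. Axes as nut_axis.
- bearing: Loose steel wheel bearing standing on the base plate between jaw and end block, axis upright, diameter 72, height 37, about 0.5 kg, bore closed by an orange plug. Origin at the centre of its underside, 15 above the table. It starts 5 to 24 short of the end block.
- bearing_b: Bystander: same bearing on the belt. Origin at the centre of its underside.
- bearing_c: Bystander: same bearing on the belt. Origin at the centre of its underside.
- bearing_d: Bystander: same bearing on the table to the left. Origin at the centre of its underside.
- plug: Bystander: orange bearing plug, diameter 40 at its flange, 26 high, standing on the near edge of the base plate. Origin at the centre of its underside.
- hex_key: Bystander: L-shaped hex key, 96 by 32, 6 thick, lying on the table in front of the nest. Origin under the middle of the long leg, which lies along its y.
- marker: Bystander: marker pen 140 long, 17 thick, lying along its y on the table in front of the nest. Origin under its middle.
- grease_tin: Bystander: tin, diameter 76, height 75, on the table to the right. Origin at the centre of its underside.
- wrench: Bystander: open-ended wrench 170 long lying flat along its x on the table to the right. Origin under its middle.
Mind the look-alikes: they are no part of the job. Leave any purple look-alike of the bearing alone.

How it is judged (in metres and radians):
On the way, in this order (a step that is already met when the one before it is completed fails the run):
1. the bearing is snug between the jaw and the end block (less than 2 mm of gap on either side) while the wing nut is still loose (y of bearing in the frame of end_face above -0.038 m and y of bearing in the frame of jaw_face below 0.038 m and value of joint wing_nut below 9 rad), for 0.2 s.
2. the wing nut is turned clockwise until seated (value of joint wing_nut above 9.8 rad), for 0.2 s.
At the end, for the whole second after the job is handed in: The bearing stands flat on the base plate, at rest, with less than 2 mm of gap to the end block and to the jaw and no more than 20 mm off the nest's line; the wing nut is within 0.2 rad of its hard seat (y of bearing in the frame of end_face above -0.038 m and y of bearing in the frame of jaw_face below 0.038 m and x of bearing in the frame of end_face above -0.02 m and angle between bearing's own z axis and vertical below 0.05 rad and linear speed of bearing below 0.01 m/s and value of joint wing_nut above 9.8 rad); the robot touches nothing.
It fails at once if the bearing is lifted or tipped (height (world z) of bearing above 0.022 m or angle between bearing's own z axis and vertical above 0.2 rad).
It fails at once if the wing nut is straddled or pinched: the grasp point comes onto the wing nut, between the fingers (x of the grasp point in the frame of nut_axis between -0.034 and 0.034 m and y of the grasp point in the frame of nut_axis between -0.006 and 0.006 m and z of the grasp point in the frame of nut_axis below 0.012 m).
It fails at once if the push tab is pinched: the grasp point comes onto it (x of the grasp point in the frame of tab_top between -0.02 and 0.02 m and y of the grasp point in the frame of tab_top between -0.006 and 0.006 m and z of the grasp point in the frame of tab_top below 0.012 m).
It fails at once if the jaw is pinched: the grasp point comes onto it (x of the grasp point in the frame of jaw_top between -0.028 and 0.028 m and y of the grasp point in the frame of jaw_top between -0.006 and 0.006 m and z of the grasp point in the frame of jaw_top below 0.012 m).
It fails at once if a bystander is moved more than 20 mm (distance of any of bearing_b, bearing_c, bearing_d, plug, hex_key, marker, grease_tin, wrench from where it was at the start of the episode above 0.02 m).
It also fails if it takes over 64 s, if anything falls off the work surface, if the arm or the gripper's body presses on something with over 40 N, if the wrist force passes 120 N, or if a joint passes its speed limit or range.

## Robot

A 6-joint arm with a two-finger parallel gripper is mounted at the origin on the work surface. World frame = base frame: x ahead of the robot, y to its left, z up, the work surface at z = 0. Lengths are in mm, angles in rad, forces in N, time in s.
With the tool pointing down it reaches from about 275 to 1000 mm from the base axis. Payload 8.4 kg.
Tool frame: the origin (TCP) lies midway between the tips of the shut fingers; the grasp point (between the pads) lies 19 mm behind it; z points along the fingers, x is the direction in which the jaws open and shut, and the axes are right-handed (so a half turn about z gives the same grasp; the last joint's range is limited). The gripper opens to 85 mm and grips with 20 to 120 N. Pads are 22 mm wide; open, the fingers measure 114 mm over their backs; the gripper's body (76 mm by 85 mm) begins 54 mm behind the grasp point. The pads swing forward as they close: fully open they stand 13 mm farther back than shut.
Start: joints at [-1.205, 0.353, 1.633, -0, 1.155, -0.002], TCP at [224.726, -583.203, 207.081] pointing down, gripper open.
Joint ranges: [-2.63, 2.63], [-0.92, 2.1], [0.06, 2.66], [-1.3, 4.44], [0, 2.69], [-3.02, 3.02]. Speed limits (rad/s): [2.22, 2.22, 2.79, 3.14, 3.14, 3.14].

## Interface

Orientations are given as a unit quaternion [x, y, z, w].
In Python, from cell import bot gives the robot as it stands. Calls block until the motion is done:
- bot.reach(position, orientation): joint-space move of the TCP to a pose.
- bot.servo_line(position, rot=None, max_speed=150, guard=None): straight line of the TCP; rot=None keeps the orientation; max_speed is the mean speed in mm/s. With guard (N) it stops when the force on the tool has changed by that much, and returns True; else False.
- bot.movej(angles): joint-space move.
- bot.grip(opening): finger opening in mm; the grip force is fixed at half the most; returns when the fingers have stopped.
- bot.dwell(seconds).
- bot.inverse_kinematics(position, orientation): joint angles nearest the present ones, or None.
- bot.sense(): the state.
- bot.get_image(name): name is "scene" or "side" or "wrist"; returns a dict with "image" (400x640x3 uint8, red, green, blue), "z_map" (400x640 float32, mm along the optical axis (not along the pixel's ray), 0 where there is no reading), "fx", "fy", "cx", "cy" (pixels), "origin" and "rotation" of the camera in the world; the wrist camera has in their place "tool_from_camera" (4x4, takes a point from camera to tool coordinates, whose origin is the TCP and whose axes are the tool frame's). Camera axes: x right, y down, z forward; pixel columns grow to the right and rows downward; lengths in mm; the calibration is good to about 2 mm. A picture is of the moment at which its call begins: read the wrist's pose just before it.
A pose or a line that the arm cannot do raises bot.PlanningError and nothing moves.
- bot.sign_off(): hands the job in, once; it reports no verdict.
The state is a dict: "time_s": time; "joint_positions": joint angles; "qvel": joint speeds; "effort": joint torques, N m; "ee_pos": TCP position; "eef_rot": TCP orientation; "ft_force": force on the tool from outside, world axes, zero at the start; "wrist_torque": the same for the moment, N m; "opening": finger opening in mm.
Only numpy, scipy, OpenCV 4.12 (cv2) and the standard library are available. Lean on these libraries where they do the work, as an engineer would, in place of code of your own. Each camera call takes 0.05 s, during which the arm holds its last target. There are 200 camera calls.

## Working session

There is one attempt and no reset: what is moved stays moved. The work goes in short steps, each a Python script; the robot and the scene stay as the last script left them, time stands still between calls to the robot, and variables do not carry over. Pictures are saved under pics/ and viewed, about 8 in all and at most 12, crops included, and the job is handed in when it is done.

```bash
ls; mkdir -p pics
cat > h.py <<'E'
import numpy as np, cv2
from cell import bot
from scipy.spatial.transform import Rotation as R
def cloud(name):
    s=bot.sense(); g=bot.get_image(name); z=g["z_map"]; v,u=np.indices(z.shape)
    P=np.stack([(u-g["cx"])/g["fx"]*z,(v-g["cy"])/g["fy"]*z,z],-1)
    if name=="wrist":
        T=np.array(g["tool_from_camera"]); P=P@T[:3,:3].T+T[:3,3]
        P=P@R.from_quat(s["eef_rot"]).as_matrix().T+np.array(s["ee_pos"])
    else: P=P@np.array(g["rotation"]).reshape(3,3).T+np.array(g["origin"])
    P[z==0]=np.nan
    return g["image"],P
def save(n,im): cv2.imwrite(f"pics/{n}.png",im[...,::-1])
E
python3 - <<'E'
from h import *
s=bot.sense(); print(s)
a=[]
for n in("scene","side"):
    im,P=cloud(n); save(n,im); np.save(n,P); np.save(n+"_im",im)
E
```

```text
pics
{'time_s': 0.0, 'joint_positions': array([-1.20539679e+00,  3.53647854e-01,  1.63414688e+00,  8.64880095e-06,
        1.15518849e+00, -2.39701205e-03]), 'qvel': array([ 7.58665927e-04, -1.21573404e-04, -1.75116429e-04,  6.18913659e-05,
       -2.33593947e-03,  1.85821365e-04]), 'effort': array([ 1.47404837e-03, -6.05252910e+01, -3.42070484e+01,  9.15629948e-05,
        9.50306043e-03,  4.57051988e-05]), 'ee_pos': array([ 224.54611497, -582.71988924,  206.35643177]), 'eef_rot': array([ 8.24486597e-01, -5.65881054e-01, -5.70061480e-04, -3.98074896e-04]), 'ft_force': array([ 0.52363103, -0.95541612,  0.05121013]), 'wrist_torque': array([ 0.03479731, -0.02216011, -0.03441532]), 'opening': 85.42909805675258}Traceback (most recent call last):
  File "<stdin>", line 5, in <module>
  File "h.py", line 10, in cloud
    else: P=P@np.array(g["rotation"]).reshape(3,3).T+np.array(g["origin"])
              ~~~~~~~~~~~~~~~~~~~~~~~~~~~~~~~^^^^^
ValueError: cannot reshape array of size 4 into shape (3,3)
```

```bash
sleep 5; ls pics
sed -i 's/np.array(g\["rotation"\]).reshape(3,3).T/R.from_quat(g["rotation"]).as_matrix().T/' h.py
python3 - <<'E'
from h import *
for n in("scene","side"):
    im,P=cloud(n); save(n,im); np.save(n,P); np.save(n+"_im",im)
    print(n,np.nanpercentile(P[...,2],[5,20,50,90]))
E
```

```text
scene [-420.44748307  -11.3956993     0.74120972  172.67326976]
side [-621.52812472   -3.4530593     3.59380302  284.02215438]
```

View pics/scene.png

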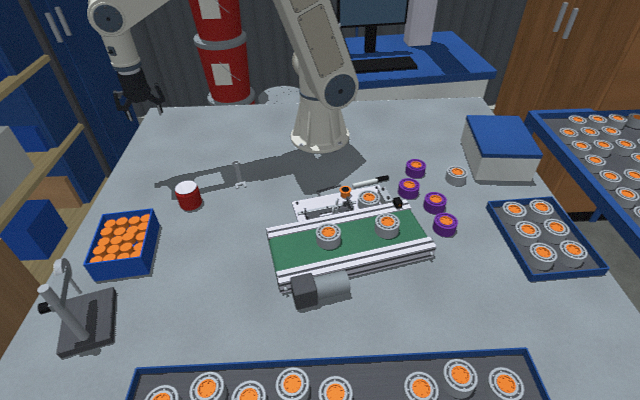

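View pics/side.png

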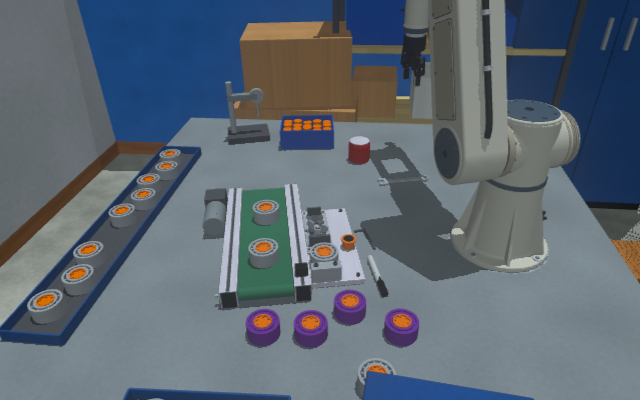

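The scene view shows the nest bearing at (368,198) beside the conveyor. Look-alikes are the belt bearings (328,235) and (387,224), the bearing on the table (456,175), four purple ones at (409–445, 168–222), and the tray bearings. The standing plug is at (346,191). The side view shows the nest bearing at (324,252), the nut near (320,228), and the photo-eye at (302,270). I choose scene (368,198), which lies between jaw and end block.

Run:
```python
from h import *
S=np.load("scene.npy"); D=np.load("side.npy")
for n,P,pts in(("scene",S,[(368,198),(346,189),(328,235),(398,203),(295,205),(456,175)]),("side",D,[(324,250),(348,239),(302,268),(311,212),(265,250),(360,283)])):
    for u,v in pts: print(n,u,v,np.nanmedian(P[v-1:v+2,u-1:u+2].reshape(-1,3),0).round(0))
b=np.nanmedian(S[196:201,366:371].reshape(-1,3),0)
# look from above nest middle
p=[b[0]-20,b[1]-90,400]
q=R.from_euler('x',np.pi).as_quat()
for a in (0,np.pi/2,-np.pi/2):
    qq=(R.from_euler('z',a)*R.from_quat(q)).as_quat(); print(a,bot.inverse_kinematics(p,qq))
g=bot.get_image("wrist"); print(np.round(g["tool_from_camera"],3),g["fx"])
```

```text
scene 368 198 [459. 143.  48.]
scene 346 189 [402.  75.  42.]
scene 328 235 [646.   2.  81.]
scene 398 203 [513. 229.  71.]
scene 295 205 [442. -99.  15.]
scene 456 175 [341. 472.  36.]
side 324 250 [457. 140.  52.]
side 348 239 [401.  79.  44.]
side 302 268 [497. 241.  76.]
side 311 212 [516. -57.  32.]
side 265 250 [593. 194.  84.]
side 360 283 [363. 200.   5.]
0 [ 1.15849184e-01 -8.30927898e-02  1.72452402e+00 -4.44089210e-16
  1.50016142e+00  1.15849184e-01]
1.5707963267948966 [ 1.15849184e-01 -8.30927898e-02  1.72452402e+00 -4.44089210e-16
  1.50016142e+00 -1.45494714e+00]
-1.5707963267948966 [ 0.11584918 -0.08309279  1.72452402  0.          1.50016142  1.68664551]
[[ 1.00000e+00 -1.00000e-03 -0.00000e+00  8.20000e-01]
 [ 1.00000e-03  9.58000e-01  2.86000e-01 -7.35150e+01]
 [ 0.00000e+00 -2.86000e-01  9.58000e-01 -1.67093e+02]
 [ 0.00000e+00  0.00000e+00  0.00000e+00  1.00000e+00]] 291.48629370161586
```

Run:
```python
from h import *
q=(R.from_euler('z',np.pi/2+.16)*R.from_euler('x',np.pi)).as_quat()
bot.reach([425,50,270],q); bot.grip(0)
im,P=cloud("wrist"); np.save("w1",P); np.save("w1_im",im); save("w1",im)
s=bot.sense();print(s["time_s"],s["ee_pos"],s["opening"])
```

```text
3.3917 [424.97721702  50.00921574 269.98746065] 0.21940095373953236
```

View pics/w1.png

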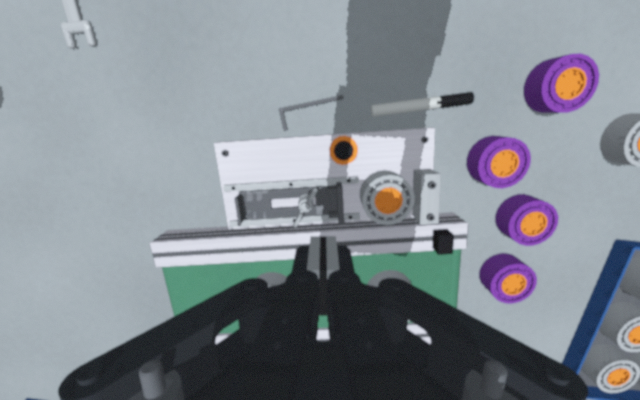

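The wrist view shows tab (239,208), nut about (308,204), jaw (338,200), bearing (386,200), end block (428,198) and plug (343,150). The plate's near corners are at (215,143) and (435,128). Next I measure these and rectify a close crop.

```bash
cat >> h.py <<'E'
def fit_plate(P,im):
    # near edge of the plate: height step in the cloud, plate z~15
    z=P[...,2]
    m=(abs(z-15)<4)&(P[...,0]>330)&(P[...,0]<560)&(abs(P[...,1]-60)<230)
    m&=(im.min(-1)>90)
    n,l,st,_=cv2.connectedComponentsWithStats(m.astype(np.uint8)); k=1+st[1:,4].argmax()
    return P[l==k]
def rect(P,im,o,yaw,zr,s=3,x=(-100,45),y=(-135,200)):
    # top view in the nest frame: column = y, row = -x (up = away from robot)
    c,sn=np.cos(yaw),np.sin(yaw); d=P-np.array([o[0],o[1],0]); X=c*d[...,0]+sn*d[...,1]; Y=-sn*d[...,0]+c*d[...,1]
    return X,Y,P[...,2]
E
python3 - <<'E'
from h import *
P=np.load("w1.npy"); im=np.load("w1_im.npy")
B=fit_plate(P,im)
r=cv2.minAreaRect(B[:,:2].astype(np.float32)); print(len(B),B[:,2].mean(),r, cv2.boxPoints(r).round(1).tolist())
for n,u,v in [("c1",217,145),("c2",433,130),("tab",239,208),("nut",308,200),("jaw",340,200),("bearing",386,200),("end",430,192),("wall",200,238),("wall2",420,225),("table",120,100),("table2",480,60),("plug",343,141)]:
    print(n,P[v,u].round(1))
cv2.imwrite("pics/crop1.png",cv2.resize(im[120:260,200:460,::-1],None,fx=3,fy=3,interpolation=cv2.INTER_CUBIC))
E
```

```text
9813 15.112719022468317 ((455.4449157714844, 38.876068115234375), (133.8383331298828, 355.37530517578125), 12.984390258789062) [[350.29998779296875, 197.0], [430.20001220703125, -149.3000030517578], [560.5999755859375, -119.19999694824219], [480.70001220703125, 227.10000610351562]]
c1 [ 424.4 -104.5   14.3]
c2 [354.8 196.3  14. ]
tab [504.2 -59.   42.2]
nut [472.5  36.6  55.7]
jaw [466.6  80.2  52.3]
bearing [457.6 144.   48.3]
end [435.1 198.6  55.3]
wall [ 557.7 -110.5   46.7]
wall2 [486.3 200.1  48.8]
table [ 385.  -248.2    1.3]
table2 [253.7 240.4  -0.3]
plug [387.8  70.9  41.7]
```

View pics/crop1.png

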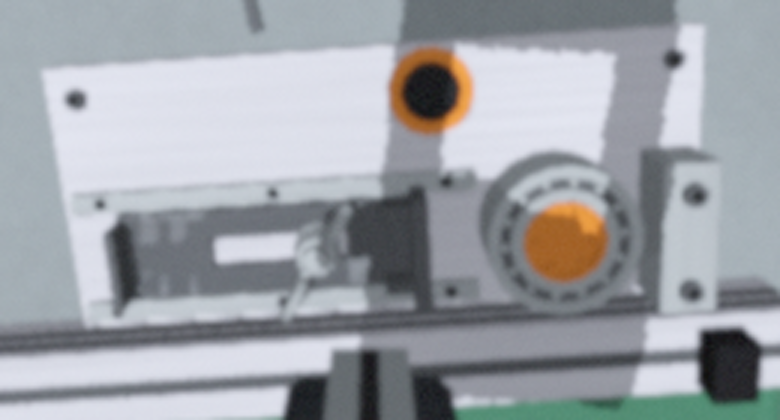

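The crop confirms the choice: bearing with orange plug at (560,240), between the jaw (425,250) and end block (690,230). The nut is at (325,245) and the tab at (120,265).

Run:
```python
from h import *
P=np.load("w1.npy"); im=np.load("w1_im.npy"); yaw=0.2267
B=fit_plate(P,im)
c,s=np.cos(yaw),np.sin(yaw); Rn=np.array([[c,s],[-s,c]])
b=(B[:,:2]@Rn.T)
# edge: per-bin minima
xs=[(k,np.percentile(b[(abs(b[:,1]-k)<5),0],1)) for k in np.arange(-200,110,20)]
pe=np.array([x for x in xs if np.isfinite(x[1])]); print("near-edge x by y",pe.round(1).tolist())
x0=np.median(pe[:,1])
ls=[np.percentile(b[abs(b[:,0]-x0-k)<5,1],[0.5,99.5]).round(1).tolist() for k in (10,20,30,40)]; print("y ends",ls)
ylo=np.median([l[0] for l in ls]); yhi=np.median([l[1] for l in ls]); print(yhi-ylo)
o=np.array([x0+95,(ylo+125+yhi-190)/2]); O=Rn.T@o; print("origin",O)
np.save("nest",np.array([O[0],O[1],yaw]))
X,Y,Z=rect(P,im,O,yaw,0)
def show(n,m):
    print(n,m.sum(),"x",np.percentile(X[m],[2,50,98]).round(1),"y",np.percentile(Y[m],[2,50,98]).round(1),"z",np.percentile(Z[m],[2,50,98]).round(1))
f=np.isfinite(Z)&(X>-60)&(X<37)
show("end",f&(Z>51)&(Y>150)&(Y<200)&(X<36))
show("bear",f&(Z>46)&(Z<54)&(Y>62)&(Y<150))
show("jaw",f&(Z>46)&(Z<56)&(Y>20)&(Y<62)&(abs(X)<30))
show("nut",f&(Z>44)&(Y>-36)&(Y<34)&(abs(X)<36)&(Z<63))
show("tab",f&(Z>38)&(Z<50)&(Y<-60)&(Y>-130)&(abs(X)<30))
show("wall",np.isfinite(Z)&(Z>46)&(Z<54)&(X>25)&(X<60)&(abs(Y+80)<40))
m=f&(Z>40)&(abs(Y)<70)&(abs(X)<36)&(Z<63)
img=np.zeros((300,560),np.uint8)
for x,y,z in zip(X[m],Y[m],Z[m]): cv2.circle(img,(int(280+4*y),int(150-4*x)),3,int((z-38)*10),-1)
cv2.imwrite("pics/nut.png",img)
```

```text
near-edge x by y [[-200.0, 386.9], [-180.0, 385.8], [-160.0, 386.5], [-140.0, 386.5], [-120.0, 386.5], [-100.0, 386.6], [-80.0, 386.6], [-60.0, 386.5], [-40.0, 386.4], [-20.0, 386.3], [0.0, 386.6], [20.0, 386.4], [40.0, 386.3], [60.0, 386.3], [80.0, 386.3], [100.0, 386.1]]
y ends [[-200.0, 111.3], [-200.1, 111.2], [-199.8, 111.6], [-199.8, 111.1]]
311.15
origin [486.3733071   33.34705261]
end 998 x [-38.   -5.   31.4] y [159.6 171.2 184.8] z [52.  55.  61.6]
bear 2029 x [-37.9  -5.6  27.8] y [ 83.3 115.7 147. ] z [47.1 51.3 53.6]
jaw 229 x [-28.5  -2.7  25.4] y [46.  49.9 53.7] z [47.7 52.  53.9]
nut 192 x [-27.3  -1.3  22.4] y [-16.8  -0.1  17.1] z [44.5 53.3 59. ]
tab 132 x [-20.6  -2.   17.9] y [-98.6 -95.3 -93.6] z [38.7 44.3 46.3]
wall 847 x [37.1 47.6 59.5] y [-118.2  -79.9  -41.6] z [47.  50.1 51.7]
```

View pics/nut.png

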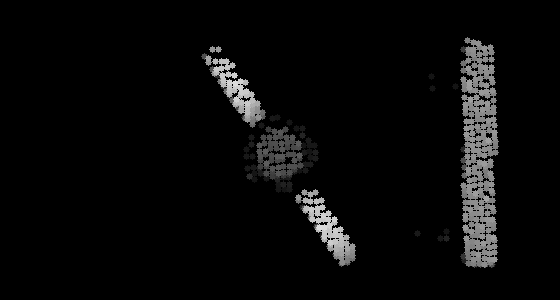

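Heights and sizes agree with the sheet: end face y 160, jaw front 54, tab −96, nut centred at about (−1.8, 0), wall x about 38. The wing axis is at about −33° in the nest frame, so the near wing is at about 147°. I shift the nest origin by −1.8 in x and push the tab.

```bash
cat >> h.py <<'E'
def nest():
    O=np.load("nest.npy"); return O
def W(x,y,z):
    o=nest(); c,s=np.cos(o[2]),np.sin(o[2]); return [o[0]+c*x-s*y,o[1]+s*x+c*y,z]
def Q(deg): # tool x at deg in the nest frame, pointing down
    return (R.from_euler('z',nest()[2]+np.radians(deg))*R.from_euler('x',np.pi)).as_quat()
def N(p):
    o=nest(); c,s=np.cos(o[2]),np.sin(o[2]); d=np.asarray(p)[:2]-o[:2]; return np.array([c*d[0]+s*d[1],-s*d[0]+c*d[1]]).round(1)
E
python3 - <<'E'
from h import *
o=np.load("nest.npy"); o[:2]+=-1.8*np.array([np.cos(o[2]),np.sin(o[2])]); np.save("nest",o)
bot.reach(W(0,-122,90),Q(0)); bot.servo_line(W(0,-122,33),max_speed=120,guard=15)
print(N(bot.sense()["ee_pos"]),bot.sense()["time_s"])
h=bot.servo_line(W(0,-70,33),max_speed=30,guard=18)
s=bot.sense();print(h,N(s["ee_pos"]),s["ft_force"],s["time_s"])
E
```

```text
[   0.4 -121.9] 5.1417
False [  0.  -70.1] [-0.49395891 -0.53498015  0.8110507 ] 7.025
```

```bash
cat >> h.py <<'E'
def look(n):
    im,P=cloud("wrist"); X,Y,Z=rect(P,im,nest(),nest()[2],0); f=np.isfinite(Z)
    def show(k,m):
        m=f&m
        print(k,m.sum(),*( [np.percentile(a[m],[2,50,98]).round(1) for a in(X,Y,Z)] if m.sum()>5 else []))
    show("end",(Z>52)&(Z<58)&(Y>150)&(Y<200)&(abs(X)<36))
    m=f&(abs(Z-52)<3)&(Y>75)&(Y<158)&(abs(X)<40); show("bear",m)
    show("jaw",(abs(Z-52)<3)&(Y>38)&(Y<92)&(abs(X)<27))
    show("tab",(abs(Z-44)<4)&(Y<-45)&(Y>-130)&(abs(X)<22))
    m=f&(Z>50)&(Z<62)&(np.hypot(X,Y)<36)&(np.hypot(X,Y)>11)
    if m.sum()>20:
        q=np.stack([X[m],Y[m]],1); u=np.linalg.svd(q-q.mean(0),full_matrices=False)[2][0]; print("wing",m.sum(),q.mean(0).round(1),np.degrees(np.arctan2(u[1],u[0])).round(1)%180)
    save(n,im); return im,X,Y,Z
E
python3 - <<'E'
from h import *
bot.servo_line(W(0,-90,33),max_speed=100); bot.servo_line(W(0,-90,80),max_speed=150)
bot.reach(W(-40,40,230),Q(90))
im,X,Y,Z=look("w2"); print(bot.sense()["time_s"])
cv2.imwrite("pics/crop2.png",cv2.resize(im[100:280,180:480,::-1],None,fx=2.5,fy=2.5,interpolation=cv2.INTER_CUBIC))
E
```

```text
end 1048 [-34.8  -1.6  33.9] [159.7 170.8 184.8] [52.7 55.1 56.5]
bear 2086 [-35.9  -3.1  39.1] [ 83.2 116.5 148.9] [49.1 51.9 53.9]
jaw 456 [-26.   -2.5  24.8] [46.8 53.1 91.6] [49.4 51.9 53.4]
tab 153 [-18.4   0.5  19.8] [-98.7 -95.3 -93.7] [40.9 44.8 46.5]
wing 138 [-0.6  0.8] 146.5
9.0917
```

View pics/crop2.png

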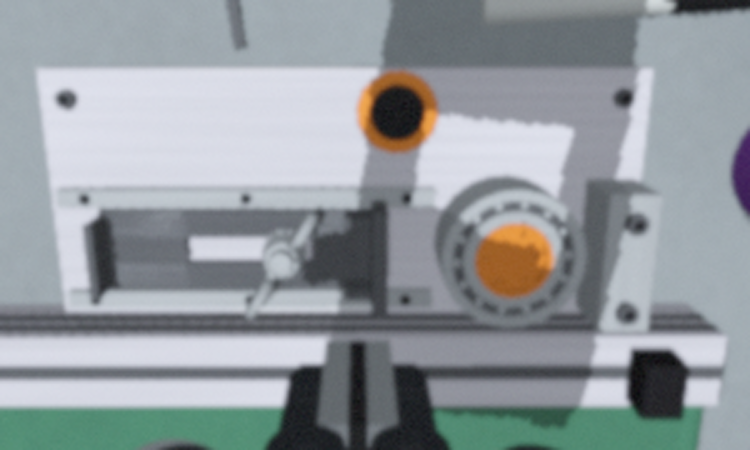

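The nest is unchanged: tab −96, jaw 54, bearing 115, wing 146.5°. The guard probably tripped during the fast descent, so the line passed over the tab. I'll repeat it with checks.

Run:
```python
from h import *
bot.reach(W(0,-124,80),Q(0)); bot.servo_line(W(0,-124,33),max_speed=100)
s=bot.sense();print(N(s["ee_pos"]),s["ee_pos"][2],s["ft_force"],s["opening"],s["time_s"])
for y in (-106,-96):
    h=bot.servo_line(W(0,y,33),max_speed=40,guard=18)
    s=bot.sense();print(h,N(s["ee_pos"]),s["ee_pos"][2],s["ft_force"],s["time_s"])
```

```text
[   0.3 -123.9] 33.31055156588015 [ 1.01128594  0.00451325 -0.19119571] 0.16656175237242435 10.8583
False [ 1.000e-01 -1.058e+02] 33.09077618771355 [-0.06383688 -0.85305376  1.21973045] 11.4583
False [ -0.  -95.7] 32.97236819241922 [ 0.35018137 -0.20676634  0.76063482] 11.8583
```

Run:
```python
from h import *
im,X,Y,Z=look("w3")
im2,P=cloud("side"); 
a=cv2.resize(im[:,120:520],(400,400)); b=cv2.resize(im2[190:290,270:370],(400,400),interpolation=cv2.INTER_CUBIC)
save("w3b",np.hstack([a,b]))
```

```text
end 0
bear 0
jaw 0
tab 514 [-17.7   6.5  20.8] [-98.1 -94.3 -93.1] [40.2 44.6 46.2]
wing 1151 [1.  0.2] 146.6
```

View pics/w3b.png

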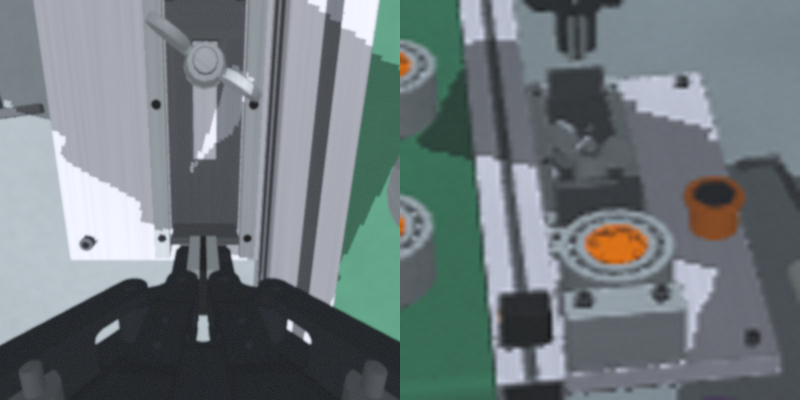

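The left half (wrist) shows the tips at about (205,240), just behind the tab at (205,230). The right half (side) shows the tip at about (575,55), apparently behind the tab and short of it. That disagrees with the tab at −96, so I check with the side camera's depth.

Run:
```python
from h import *
print(N(bot.sense()["ee_pos"]),bot.sense()["ee_pos"],nest(), W(0,-95.7,33))
for n in("side","scene"):
    im,P=cloud(n); X,Y,Z=rect(P,im,nest(),nest()[2],0); f=np.isfinite(Z)
    for lo,hi in((25,50),(50,70),(70,90),(90,110)):
        m=f&(Z>lo)&(Z<hi)&(abs(X)<30)&(Y<-55)&(Y>-140)
        if m.sum()>3: print(n,lo,m.sum(),np.percentile(X[m],[5,50,95]).round(1),np.percentile(Y[m],[5,50,95]).round(1),Z[m].min().round(1))
    m=f&(abs(Z-45)<3)&(Y<-45)&(Y>-80)&(abs(X)<22);print("tab pushed?",m.sum())
im,P=cloud("wrist"); X,Y,Z=rect(P,im,nest(),nest()[2],0)
for r in range(216,262,3): print(r,[tuple(float(v) for v in (X[r,u].round(1),Y[r,u].round(1),Z[r,u].round(1))) for u in(300,316,330,345)])
```

```text
[  0.1 -96. ] [506.25909389 -60.58666541  33.01258593] [4.84619363e+02 3.29424789e+01 2.26700000e-01] [np.float64(506.12920012623954), np.float64(-60.308885215997975), 33]
side 25 128 [-20.2   3.2  22. ] [-98.1 -94.6 -66.4] 25.0
side 50 17 [-7.4  1.7 10.4] [-92.7 -88.8 -85.7] 61.7
side 70 62 [-10.5   2.7  15.1] [-93.5 -89.4 -83.1] 70.2
side 90 78 [-21.6   0.8  20.5] [-99.2 -88.4 -82.8] 90.4
tab pushed? 0
scene 25 24 [-11.4   7.7  22.8] [-101.8 -100.3  -89.1] 25.2
scene 50 17 [ 1.3  8.8 14.8] [-110.2 -101.2  -91.3] 57.3
scene 70 29 [-3.  11.6 14.6] [-110.3 -104.5  -90.6] 70.1
scene 90 8 [ 0.3 10.7 27.5] [-112.1 -111.2 -102.4] 102.5
tab pushed? 0
216 [(-14.0, -89.7, 21.4), (-3.6, -89.7, 21.3), (5.6, -89.8, 21.2), (15.3, -89.5, 22.0)]
219 [(-14.0, -91.7, 21.6), (-3.6, -92.0, 20.7), (5.6, -92.0, 20.9), (15.4, -91.9, 21.0)]
222 [(-14.0, -93.6, 21.9), (-3.6, -93.5, 22.4), (5.6, -93.7, 21.8), (15.5, -94.2, 20.6)]
225 [(-13.6, -93.4, 27.8), (-3.5, -93.5, 27.6), (5.4, -93.2, 28.3), (15.0, -93.7, 27.1)]
228 [(-13.3, -93.8, 31.8), (-3.3, -92.9, 33.9), (5.4, -94.0, 31.3), (14.6, -93.6, 32.2)]
23
[... 274 characters left out ...]
.3, -95.7, 45.3), (-2.5, -85.8, 66.7), (4.5, -85.9, 66.5), (13.8, -95.9, 44.8)]
243 [(-12.4, -97.8, 44.8), (-2.5, -85.7, 70.3), (4.4, -86.0, 69.6), (13.8, -98.0, 44.4)]
246 [(-10.7, -89.7, 65.4), (-2.4, -85.6, 73.8), (4.3, -85.6, 73.8), (12.1, -89.6, 65.6)]
249 [(-10.5, -90.1, 67.9), (-2.3, -85.8, 76.5), (4.2, -85.2, 77.6), (11.9, -89.8, 68.5)]
252 [(-10.3, -90.1, 71.0), (-2.2, -85.5, 80.2), (4.1, -85.6, 80.0), (11.6, -89.3, 72.7)]
255 [(-10.1, -90.3, 73.8), (-2.2, -85.3, 83.3), (4.1, -86.2, 81.8), (11.5, -90.0, 74.4)]
258 [(-9.8, -89.6, 78.1), (-2.1, -85.6, 85.6), (4.0, -85.8, 85.2), (11.2, -89.7, 78.1)]
261 [(-9.6, -89.8, 80.6), (-2.1, -85.6, 88.3), (3.9, -85.0, 89.3), (11.0, -89.8, 80.6)]
```

Run:
```python
from h import *
P=np.load("w1.npy"); # rot close to Q(86): ee z 270
for r in range(230,262,4): print(r,[tuple(P[r,u].round(0).tolist()) for u in(316,330)])
s=bot.sense(); print(s["joint_positions"],s["ee_pos"],s["opening"])
im,P=cloud("wrist"); T=R.from_quat(s["eef_rot"]).as_matrix(); t=(P-s["ee_pos"])@T
m=np.isfinite(t[...,2])&(abs(t[...,0])<14)&(abs(t[...,1])<12)&(t[...,2]>-90)&(t[...,2]<-15)
print(m.sum(),np.percentile(t[m],[1,50,99],axis=0).round(1))
```

```text
230 [(520.0, 55.0, 44.0), (515.0, 74.0, 47.0)]
234 [(524.0, 55.0, 49.0), (520.0, 75.0, 50.0)]
238 [(415.0, 44.0, 301.0), (414.0, 51.0, 302.0)]
242 [(416.0, 44.0, 306.0), (414.0, 51.0, 307.0)]
246 [(415.0, 44.0, 311.0), (415.0, 51.0, 310.0)]
250 [(415.0, 45.0, 315.0), (414.0, 51.0, 315.0)]
254 [(416.0, 45.0, 318.0), (414.0, 51.0, 319.0)]
258 [(416.0, 45.0, 322.0), (414.0, 51.0, 324.0)]
[-1.22279500e-01  4.20121065e-01  2.01074483e+00 -6.91180937e-05
  7.10636478e-01 -3.48838362e-01] [506.25571119 -60.72047284  33.00925815] -0.3022953316281376
4310 [[-13.1 -11.9 -88.2]
 [  0.5 -10.4 -65.8]
 [ 13.6   9.6 -30.7]]
```

All three cameras agree that the physical fingertips end about 28–30 mm short of the stated TCP, at tip z about 61 when ee z is 33. So the finger passed over the tab. I test this with a slow guarded descent behind the tab before relying on it.

Run:
```python
from h import *
s=bot.sense(); im,P=cloud("wrist"); T=R.from_quat(s["eef_rot"]).as_matrix(); t=(P-s["ee_pos"])@T
for a,b in((15,25),(25,40),(40,60),(60,90)):
    m=np.isfinite(t[...,2])&(abs(t[...,0])>a)&(abs(t[...,0])<b)&(abs(t[...,1])<50)&(t[...,2]<-45)
    if m.sum(): print(a,b,m.sum(),np.percentile(t[m][:,2],[50,99.5]).round(1),np.percentile(t[m][:,1],[1]).round(1))
bot.servo_line(W(0,-122,36),max_speed=80)
h=bot.servo_line(W(0,-122,8),max_speed=35,guard=10)
s=bot.sense();print(h,N(s["ee_pos"]),s["ee_pos"][2],s["ft_force"],s["time_s"])
```

```text
15 25 5523 [-107.2  -66.8] [-19.8]
25 40 12084 [-93.9 -72. ] [-12.6]
40 60 12943 [-109.5  -86.7] [-13.4]
60 90 271 [-112.7 -107.5] [-12.4]
False [ 1.000e-01 -1.221e+02] 8.119877455900086 [0.20573893 0.10186575 0.04143001] 13.6333
```

Confirmed: there was no contact at ee z = 8, though the plate is at 15. Now I push with the true tip at z about 36.

Run:
```python
from h import *
h=bot.servo_line(W(0,-69,8),max_speed=30,guard=20)
s=bot.sense();print(h,N(s["ee_pos"]),s["ee_pos"][2],s["ft_force"],s["time_s"])
bot.dwell(.3)
y=N(bot.sense()["ee_pos"])[1]
bot.servo_line(W(0,y-12,8),max_speed=60); bot.servo_line(W(0,y-12,60),max_speed=150)
bot.reach(W(-40,40,200),Q(90))
look("w4"); print(bot.sense()["time_s"])
```

```text
True [  0.1 -75.1] 7.9809586219627136 [-0.94964876 -4.51940763  2.52984745] 15.075
end 1337 [-34.7  -1.8  33.3] [152.8 169.6 185. ] [52.2 55.  56.8]
bear 2793 [-35.6  -3.   33.3] [ 80.9 119.8 155.5] [49.1 51.9 53.8]
jaw 398 [-25.5  -2.   25.5] [79.9 84.6 91.6] [49.6 52.  53.4]
tab 171 [-18.3   0.4  19.9] [-64.8 -61.7 -59.7] [40.4 44.9 46.4]
wing 164 [-1.3  1.2] 146.4
17.4833
```

The bearing is snug: the push stopped at −75.1 against −75.5 expected, with the tab at −62.3, so jaw face is 88.2, and end 160 − 88 = 72. The nut is untouched at 146°. First stroke follows, with the tip at z about 45.

```bash
cat >> h.py <<'E'
ZT=17
def pos(w,gap,z,r=28):
    a=np.radians(w); t=13+gap; return W(r*np.cos(a)-t*np.sin(a),r*np.sin(a)+t*np.cos(a),z)
def stroke(w0,w1,step=30,v=40):
    """push the wing from angle w0 down to w1 (deg, nest frame, clockwise = falling); returns (blocked, angle)"""
    bot.reach(pos(w0,7,50),Q(w0+180)); bot.servo_line(pos(w0,7,ZT),max_speed=100)
    print("down",N(bot.sense()["ee_pos"]),bot.sense()["ft_force"].round(1))
    n=max(1,int(np.ceil((w0-w1)/step))); blocked=False
    for w in np.linspace(w0,w1,n+1):
        blocked=bot.servo_line(pos(w,0,ZT),rot=Q(w+180),max_speed=v,guard=15)
        if blocked: break
    s=bot.sense(); ang=np.degrees(R.from_quat(s["eef_rot"]).as_euler('xyz')[2]); print("stroke",blocked,w,N(s["ee_pos"]),s["ft_force"].round(1),s["time_s"])
    bot.servo_line(pos(w,5,ZT) ,max_speed=60); bot.servo_line(pos(w,5,50),max_speed=150)
    return blocked,w
E
python3 - <<'E'
from h import *
for w in(-105,-195,-285): print(w,bot.inverse_kinematics(pos(w,0,ZT),Q(w+180)).round(2))
stroke(-213.6,-285)
bot.reach(W(-40,40,160),Q(0)); look("w5"); print(bot.sense()["time_s"])
E
```

```text
-105 [ 0.01  0.43  2.05 -0.    0.66 -1.53]
-195 [ 0.04  0.39  2.13 -0.    0.62  0.08]
-285 [ 0.13  0.41  2.09 -0.    0.64  1.73]
down [-34.5  -1.1] [-1.8 -0.7 -0.2]
stroke False -285.0 [-5.4 30.3] [ 0.5 -0.9 -0.5] 21.7833
end 2896 [-35.   -0.7  33.9] [153.8 171.6 185.8] [52.3 55.1 56.8]
bear 4777 [-34.7  -1.1  31.2] [ 81.6 122.1 155.7] [49.1 52.  53.9]
jaw 597 [-25.3  -0.3  25.6] [80.5 85.2 91.6] [50.4 52.1 53.3]
tab 129 [-0.9 10.  21.1] [-64.2 -60.4 -58.8] [40.3 44.6 46.1]
wing 227 [1.8 4.1] 74.8
24.05
```

The wing is at 74.8° against 75° commanded. I fix the retreat to start from the actual pose, then continue until blocked.

```bash
python3 - <<'E'
s=open("h.py").read()
i=s.index("    s=bot.sense(); ang="); s=s[:i]+'''    s=bot.sense(); p=s["ee_pos"]; ax=R.from_quat(s["eef_rot"]).as_matrix()[:,0]; ang=(np.degrees(np.arctan2(ax[1],ax[0])-nest()[2])+180)%360
    print("stroke",blocked,"target",w%360,"actual",ang.round(1),N(p),s["ft_force"].round(1),s["time_s"])
    a=np.radians(ang); x,y=N(p); x-=6*np.sin(a); y+=6*np.cos(a)
    bot.servo_line(W(x,y,ZT),max_speed=60); bot.servo_line(W(x,y,50),max_speed=150)
    return blocked,w
'''
open("h.py","w").write(s)
E
python3 - <<'E'
from h import *
for k in range(3):
    b,w=stroke(-105,-285)
    if b: break
bot.reach(W(-40,40,160),Q(0)); look("w6"); print(bot.sense()["time_s"])
E
```

```text
down [ 11.9 -32.1] [0.5 0.5 0.3]
stroke False target 75.0 actual 75.2 [-5.4 30.3] [-0.7 -0.7 -0.3] 30.2083
down [ 11.9 -32.2] [-0.1  0.6 -0.4]
stroke False target 75.0 actual 75.2 [-5.4 30.3] [ 0.3 -0.4  0.1] 38.4333
down [ 11.9 -32.2] [ 0.3 -0.5  0.4]
stroke True target 135.0 actual 139.4 [-30.8   6.4] [  0.3 -12.4   1. ] 45.1
end 2896 [-35.   -0.8  33.9] [153.2 171.5 185.5] [52.3 55.  56.8]
bear 4753 [-34.8  -1.3  31.4] [ 81.7 121.5 156.2] [49.1 52.  53.9]
jaw 589 [-25.5  -0.7  25.5] [80.6 85.3 91.7] [50.6 52.  53.5]
tab 125 [-1.3  9.9 20.4] [-63.6 -60.2 -58.8] [40.5 44.6 46.3]
wing 198 [0.1 2.1] 147.1
46.4333
```

Blocked with 12 N after about 540° (9.4 rad), so the start was about 0.6 rad, which is plausible. One confirming push follows.

Run:
```python
from h import *
stroke(-212,-228,step=16,v=30)
bot.reach(W(-40,40,160),Q(0)); im,X,Y,Z=look("w7"); print(bot.sense()["time_s"])
m=np.isfinite(Z)&(np.hypot(X,Y)<30)&(np.hypot(X,Y)>14)&(Z>52)&(Z<62); print("wing top",np.percentile(Z[m],[50,90,98]).round(1))
```

```text
down [-33.7  -1.9] [0.  0.1 0.6]
stroke True target 132.0 actual 139.0 [-31.3   6.9] [  0.2 -12.3   3.3] 48.0917
end 2906 [-35.   -0.6  33.8] [153.6 171.5 185.6] [52.3 55.1 56.8]
bear 4759 [-34.8  -1.3  31.1] [ 81.7 122.1 156.1] [49.1 52.  54. ]
jaw 584 [-25.5  -1.3  25.5] [80.6 85.2 91.7] [50.6 52.1 53.6]
tab 125 [-1.8  9.6 20.3] [-63.9 -60.2 -58.8] [40.3 44.6 46.3]
wing 198 [0.4 1.9] 147.1
49.425
wing top [54.8 56.2 56.8]
```

View pics/w7.png

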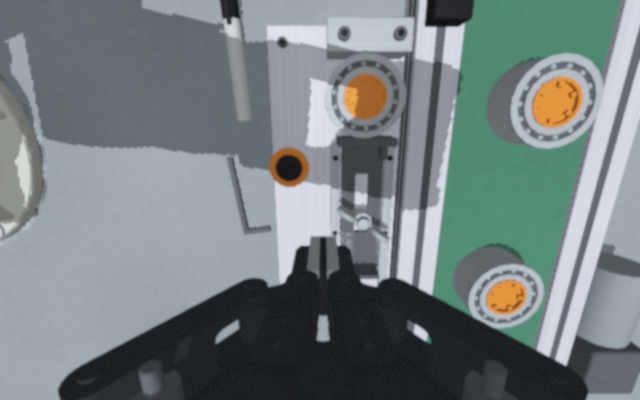

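The wing stays at 147.1° under a second 12–15 N push, and the wing tops measure about 56, so the nut is seated. The picture shows the bearing (365,95) tight between the end block (370,35) and the jaw (365,145). The plug (288,167), hex key and marker are in place, and the robot is clear.

```bash
python3 -c "
from h import *
bot.sign_off(); print(bot.sense()['time_s'])"
```

```text
the job is handed in; nothing more can be done
the job is handed in; nothing more can be done
```

The bearing is snug in the nest and the wing nut is seated. I handed the job in at about 49.5 s, and no verdict was reported.

**Stop:** I pushed the tab until the force guard tripped at the expected place. The jaw face then measured about 88 mm and the end face 160 mm in the nest frame. That leaves 72 mm, the bearing's diameter.

**Wing nut:** I turned it about 540° (9.4 rad) clockwise in four strokes until it was blocked. A second push of about 12 N left the wings at 147.1°. The wing tops measured about 56 mm, which is the seated height.

**What disagreed:** The real fingertips end about 28 mm short of the stated TCP; all three cameras showed this, and so did a descent without contact.
- **Missed pushes:** My first pass, and part of a second, went over the tab without touching it. I then corrected the heights.
- **Possible rule breach:** During those passes the nominal grasp point (stated TCP less 19 mm) crossed the tab's no-pinch zone. The real fingers were above the tab and moved nothing. If the judge uses the nominal point, that could count as a pinch.

**Bystanders:** The plug, hex key, marker and belt bearings looked undisturbed in the last picture. I did not re-check the grease tin, the wrench or the bearing on the left.

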